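# Open the cone jar

### The job

A spare cone is kept in the white jar with the blue knob on its lid. Open that jar: lift its loose lid off by the blue knob and set it down gently, knob up, in the middle of the round black mat, and let go of it. Leave the jar standing where it is, and leave the jar with the yellow knob closed and where it is.

Things in the scene. Friction and masses are not known exactly. Their poses are not given: they have to be found in the camera images.
- blue_knob (a point): Centre of the blue knob (upright cylinder, 24 mm diameter, 34 mm high) on the loose white lid to lift. The lid's flange (94 mm diameter, 7 mm thick) has its top 17 mm and its underside 24 mm below this point; under it a spigot, 74 mm diameter, 5 mm deep, sits in the jar's mouth with 3 mm play. Lid about 0.12 kg, held only by its weight. z points up out of the knob.
- blue_jar: White round jar with a blue band, 90 mm outside diameter, 55 mm high, wall 5 mm, standing loose on the trolley, about 0.6 kg. Origin: centre of its underside; z up. The lid's flange rests on its rim.
- mat: Round black mat, 150 mm in diameter and 4 mm thick, with a thin grey ring drawn near its edge, fixed flat on the trolley. Origin: centre of its underside; z up. A lid laid flat on it stands on its spigot, with the knob's centre 33 mm above this origin.
- yellow_knob (a point): Centre of the yellow knob on the lid of the other jar, which has a yellow band and is otherwise the same in all sizes; to be left alone.

How it is judged:
By the outcome, as a careful person would: the job done as asked, in the order asked, and still so for the second after the job is handed in, with the robot touching nothing.
It also fails if it takes over 38 s, if anything falls off the work surface, if the arm or the gripper's body presses on something with over 40 N, if the wrist force passes 120 N, or if a joint passes its speed limit or range.

### The arm

A 7-joint arm with a two-finger parallel gripper is mounted at the origin on a cart in front of the work surface, level with it; the furniture and walls round the work are solid. World frame = base frame: x ahead of the robot, y to its left, z up, the work surface at z = 0. Lengths are in m, angles in degrees, forces in N, time in s.
With the tool pointing down it reaches from about 0.425 to 0.875 m from the base axis. Payload 4.7 kg.
Tool frame: the origin (TCP) lies between the finger pads; the fingertips stand env.finger_overhang ahead of it and the grasp point (between the pads) lies 5 mm behind it (env.finger_overhang is the distance from the TCP to the fingertips, in m); z points along the fingers, y is the line along which they close (so a half turn about z gives the same grasp; the last joint's range is limited). The gripper opens to 87 mm and grips with 3 to 60 N. Pads are 19 mm wide; open, the fingers measure 117 mm over their backs; the gripper's body (75 mm by 190 mm) begins 51 mm behind the grasp point.
Start: joints at [-70.239, 18.392, -4.016, 83.108, 1.295, 78.541, -3.26], TCP at [0.211, 0.615, 0.21] pointing down, gripper open.
Joint ranges: [-163.93, 163.93], [-17.29, 119.83], [-79.2, 71.16], [3.27, 140.29], [-89.18, 269.18], [5.43, 117.66], [-154.24, 154.24]. Speed limits (degrees/s): [147.25, 147.25, 180, 180, 180, 180, 180].

### API

Orientations are given as [roll, pitch, yaw] about the fixed x, y, z axes, in that order (R = Rz(yaw) Ry(pitch) Rx(roll)).
In Python, from cell import telemetry, eyes, env, models gives the robot as it stands. The module is installed in compiled form; this text tells all that it offers.
- The arm moves only by the tool drive_tool, never from a script. Its arguments are lists of equal length, an entry for each row: "angular": the turn, a rotation vector about the tool's x, y, z in rad, a list of three; "delta_pos": the shift along the tool's x, y, z in cm, a list of three; "gripper": the finger opening in cm, from 0 to 8.7. A call has 1 to 20 rows; each row shifts and turns the commanded pose from where the row before left it, along the tool's axes as they then stand; what a row does not reach is not made up. A row lasts 1/10 s, in which the tool goes at most 50 mm and 8.59 degrees, less where a joint would pass 70% of its speed; a pose out of reach is approached as far as the arm can. A call with a gripper value outside its range is refused whole. The fingers move at their own pace and stop on an object; "squeeze" is the grip in N (left out, the last holds). Time passes only in rows, so rows that do not move let the fingers close. It gives the time, the measured TCP pose, the force, the opening and the grip force at its end, in the units of the state.
- telemetry.get_obs(): the state, without advancing time (a new reading comes with each control period).
- eyes.read_camera(name): name is "scene" or "top" or "wrist"; returns a dict with "pixels" (384x512x3 uint8, red, green, blue), "mtx" (3x3 intrinsics, pixels), "D" ([k1, k2, p1, p2, k3] as OpenCV has them; the pictures are not rectified), "origin" and "orientation" of the camera in the world. Camera axes: x right, y down, z forward; pixel columns grow to the right and rows downward; lengths in m; the calibration is good to about 2 mm. A picture is of the moment at which its call begins. There is no depth.
- env.sign_off(): hands the job in; it is judged then, once.
Trained networks look in a picture, given as the dict that the camera call returned (one of the last four; its "shot" number tells which), for a name from the list of things; names that differ only in an ending like _2 or _b are one class to them, and where a whole thing is asked for, a point or a joint stands for the part that bears it (a point fixed in the world has none). Each returns a list of dicts, best first, with "p" (0 to 1); they miss things now and then, are a little off and sometimes report something else, mostly with a low value. They report only what shows in the picture. A call takes as long as a camera call.
- models.search_frame(picture, target): "centre" ([column, row] in pixels, amid what is visible of it).
- models.cut_out(picture, target): "pixels" (384x512 bool, what is visible of it) and "centre" ([column, row] in pixels, amid what is visible of it).
The state is a dict: "time_s": time; "qpos": joint angles; "joint_velocities": joint speeds; "effort": joint torques, N m; "tool_pos": TCP position; "tool_rot": TCP orientation; "force": force on the tool from outside, world axes, zero at the start; "wrist_torque": the same for the moment, N m; "grip_width": finger opening in m; "grasp_force": force on a finger pad.
Only numpy, scipy, OpenCV 4.12 (cv2) and the standard library are available. Lean on these libraries where they do the work, as an engineer would, in place of code of your own. Each camera call takes 0.05 s, during which the arm holds its last target. There are 200 camera calls.

## Working session

There is one attempt and no reset: what is moved stays moved. The work goes in short steps, Python scripts to look and compute and a tool call to move; the robot and the scene stay as the last step left them, time stands still between calls to the robot, and variables do not carry over. Pictures are saved under pics/ and viewed, at most 10 in all, crops included, and the job is handed in when it is done.

Besides the shell and the picture viewer there is one more tool, called as a command line: name --argument value ..., lists and objects as JSON in quotes. drive_tool: Moves the arm, as the interface text tells. Its arguments: {"type":"object","properties":{"angular":{"type":"array","items":{"type":"array","items":{"type":"number"}}},"delta_pos":{"type":"array","items":{"type":"array","items":{"type":"number"}}},"gripper":{"type":"array","items":{"type":"number"}},"squeeze":{"type":"number"}},"required":["angular","delta_pos","gripper"]}

```bash
mkdir -p pics
cat > h.py <<'E'
import numpy as np, cv2
from scipy.spatial.transform import Rotation as R
from cell import telemetry, eyes, env, models
def cam(p):
    o=np.array(p["orientation"],float)
    M=o if o.shape==(3,3) else R.from_euler('xyz',o,degrees=True).as_matrix()
    return np.array(p["origin"]),M
def ray(p,uv):
    n=cv2.undistortPoints(np.array([[uv]],float),np.array(p["mtx"]),np.array(p["D"]))[0,0]
    o,M=cam(p); return o,M@np.array([n[0],n[1],1])
def atz(p,uv,z):
    o,d=ray(p,uv); return o+d*(z-o[2])/d[2]
def save(p,n): cv2.imwrite('pics/'+n,p["pixels"][:,:,::-1])
E
python3 - <<'E'
from h import *
s=telemetry.get_obs(); print(s["tool_pos"],s["tool_rot"],s["time_s"],env.finger_overhang,s["force"])
Z={'blue_knob':.062+.017,'yellow_knob':.079,'mat':.004,'blue_jar':.03}
ims=[]
for c in("scene","top"):
    p=eyes.read_camera(c); print(c,p["origin"],p["orientation"])
    ims.append(p["pixels"])
    for t in Z:
        for r in models.search_frame(p,t)[:3]: print(t,np.round(r["centre"],1),round(r["p"],2),atz(p,r["centre"],Z[t]).round(3))
im=np.hstack(ims); cv2.imwrite('pics/a.png',cv2.resize(im,(800,300))[:,:,::-1])
E
```

```text
[0.21097396 0.61418221 0.20934896] [-1.79887308e+02  6.46851226e-03  1.61048817e+02] 0.0 0.014 [ 0.01760438  0.02103589 -0.30570931]
scene [0.25412649 0.51232651 0.59676886] [-1.28782128e+02  3.14912577e-02 -1.55800375e+02]
blue_knob [207.6 179.6] 0.76 [ 0.652 -0.075  0.079]
yellow_knob [260.3 229.4] 0.69 [0.461 0.032 0.079]
mat [288.2 200.3] 0.6 [ 0.467 -0.168  0.004]
mat [208.9 194.1] 0.39 [ 0.673 -0.104  0.004]
blue_jar [210.  197.3] 0.69 [ 0.645 -0.067  0.03 ]
blue_jar [262.  225.9] 0.53 [ 0.481 -0.025  0.03 ]
top [ 0.43787405 -0.07528308  0.91960736] [-172.05789219   -1.77269542  -88.97553312]
blue_knob [253.  152.2] 0.59 [ 0.661 -0.094  0.079]
yellow_knob [212.5 228.3] 0.79 [ 0.471 -0.     0.079]
blue_jar [250.4 173.3] 0.5 [ 0.617 -0.089  0.03 ]
```

View pics/a.png

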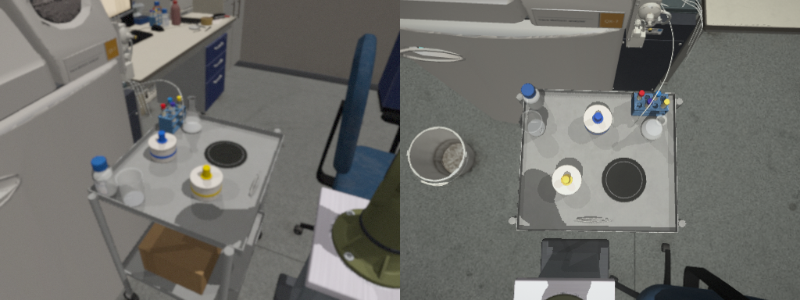

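The scene has the blue-knob jar at scene px (205,175) and top px (253,150), the yellow one at (265,220) and (214,230), and the mat at (288,197) and (287,230). The network's points agree to about 2 cm, so I'll refine them by colour and ellipse.

Run:
```python
from h import *
P={}
for c in("scene","top"):
    p=eyes.read_camera(c); h=cv2.cvtColor(p["pixels"],cv2.COLOR_RGB2HSV)
    for t,uv,z in(("blue",dict(scene=(205,177),top=(253,151))[c],.079),("yel",dict(scene=(264,221),top=(213,229))[c],.079),("mat",dict(scene=(288,197),top=(287,230))[c],.004)):
        m=dict(blue=cv2.inRange(h,(100,120,60),(130,255,255)),yel=cv2.inRange(h,(20,120,80),(35,255,255)),mat=cv2.inRange(h,(0,0,0),(180,255,70)))[t]
        if t=='mat': m=cv2.morphologyEx(m,cv2.MORPH_CLOSE,np.ones((7,7)))
        n,l,s,ce=cv2.connectedComponentsWithStats(m)
        i=1+np.argmin(np.linalg.norm(ce[1:]-uv,axis=1)+1000*(s[1:,4]<15))
        print(c,t,ce[i].round(1),s[i],atz(p,ce[i],z).round(4)); P[c,t]=ray(p,ce[i])
for t in("blue","yel","mat"):
    A=[];b=[]
    for c in("scene","top"):
        o,d=P[c,t]; d=d/np.linalg.norm(d); Q=np.eye(3)-np.outer(d,d); A.append(Q); b.append(Q@o)
    x,r,_,_=np.linalg.lstsq(np.vstack(A),np.hstack(b),rcond=None); print(t,x.round(4),np.sqrt(r))
```

```text
scene blue [210.3 165.1] [202 150  21  33 360] [ 0.6789 -0.1343  0.079 ]
scene yel [263.7 220.9] [257 211  14  19 195] [0.4644 0.0055 0.079 ]
scene mat [288.5 197.5] [ 262  181   54   34 1387] [ 0.47  -0.179  0.004]
top blue [252.9 150.7] [247 144  13  14 141] [ 0.6645 -0.0934  0.079 ]
top yel [212.7 229.6] [206 223  14  14 145] [ 0.4679 -0.0006  0.079 ]
top mat [286.4 229.7] [ 259  202   56   56 2459] [ 0.474  -0.1868  0.004 ]
blue [ 0.654  -0.0934  0.1116] [0.00248574]
yel [ 4.675e-01 -3.000e-04  7.290e-02] [0.00092519]
mat [ 0.4736 -0.188  -0.0039] [0.00110407]
```

drive_tool --angular '[[0, 0, -0.11], [0, 0, -0.11], [0, 0, -0.11], [0, 0, 0], [0, 0, 0], [0, 0, 0], [0, 0, 0], [0, 0, 0], [0, 0, 0], [0, 0, 0], [0, 0, 0], [0, 0, 0]]' --delta_pos '[[0, 0, 0], [0, 0, 0], [0, 0, 0], [-2, -3.2, 0], [-2, -3.2, 0], [-2, -3.2, 0], [-2, -3.2, 0], [-2, -3.2, 0], [-2, -3.2, 0], [-2, -3.2, 0], [-2, -3.2, 0], [-2, -3.2, 0]]' --gripper '[8.7, 8.7, 8.7, 8.7, 8.7, 8.7, 8.7, 8.7, 8.7, 8.7, 8.7, 8.7]'

```text
time_s: 1.8
tool_pos: [0.3916, 0.3253, 0.2108]
tool_rot: [180.0, 0.0, 180.0]
force: [1.0, 0.2, 0.3]
grip_width: 0.087
grasp_force: 0.0
```

drive_tool --angular '[[0, 0, 0], [0, 0, 0], [0, 0, 0], [0, 0, 0], [0, 0, 0], [0, 0, 0], [0, 0, 0], [0, 0, 0], [0, 0, 0], [0, 0, 0], [0, 0, 0], [0, 0, 0], [0, 0, 0], [0, 0, 0]]' --delta_pos '[[-2.05, -3.2, 0], [-2.05, -3.2, 0], [-2.05, -3.2, 0], [-2.05, -3.2, 0], [-2.05, -3.2, 0], [-2.05, -3.2, 0], [-2.05, -3.2, 0], [-2.05, -3.2, 0], [-2.05, -3.2, 0], [-2.05, -3.2, 0], [-2.05, -3.2, 0], [-2.05, -3.2, 0], [-2.05, -3.2, 0], [0, 0, 0]]' --gripper '[8.7, 8.7, 8.7, 8.7, 8.7, 8.7, 8.7, 8.7, 8.7, 8.7, 8.7, 8.7, 8.7, 8.7]'

```text
time_s: 3.2
tool_pos: [0.6579, -0.0967, 0.2099]
tool_rot: [-179.7, 0.0, 179.5]
force: [-0.4, -0.7, -0.3]
grip_width: 0.0873
grasp_force: 0.0
```

Run:
```python
from h import *
s=telemetry.get_obs(); print(s["tool_pos"],s["tool_rot"],s["time_s"])
p=eyes.read_camera("wrist"); print(p["origin"],p["orientation"]); save(p,'w1.png')
for r in models.cut_out(p,"blue_knob")[:2]:
    print(r["centre"],r["p"],r["pixels"].sum(),atz(p,r["centre"],.079).round(4),atz(p,r["centre"],.096).round(4))
h=cv2.cvtColor(p["pixels"],cv2.COLOR_RGB2HSV); m=cv2.inRange(h,(100,120,60),(130,255,255))
n,l,st,ce=cv2.connectedComponentsWithStats(m)
for i in range(1,n):
    if st[i,4]>100: print(ce[i].round(1),st[i],atz(p,ce[i],.079).round(4))
```

```text
[ 0.65792407 -0.09665414  0.20994583] [-1.79714492e+02  1.60225057e-02  1.79517113e+02] 3.2
[ 0.58602745 -0.09570882  0.38420052] [164.60133496   0.32573857  89.59393718]
[255.3, 182.9] 0.71 6704 [ 0.6602 -0.0944  0.079 ] [ 0.6561 -0.0945  0.096 ]
[257.4 186.4] [ 240  169   36   38 1027] [ 0.6636 -0.0925  0.079 ]
[ 49.1 215.2] [ 26 199  53  32 585] [ 0.6909 -0.2915  0.079 ]
[109.7 223.7] [  56  199  102   60 3230] [ 0.7001 -0.2353  0.079 ]
```

View pics/w1.png

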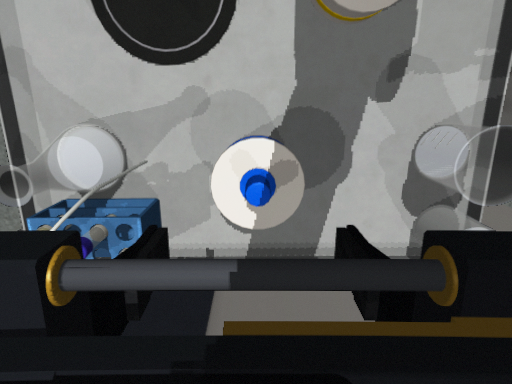

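drive_tool --angular '[[0, 0, 0], [0, 0, 0.147], [0, 0, 0.147], [0, 0, 0.147], [0, 0, 0], [0, 0, 0], [0, 0, 0], [0, 0, 0], [0, 0, 0], [0, 0, 0], [0, 0, 0]]' --delta_pos '[[-0.6, 0.4, 0], [0, 0, 0], [0, 0, 0], [0, 0, 0], [0, 0, 1.5], [0, 0, 1.5], [0, 0, 1.5], [0, 0, 1.5], [0, 0, 1.5], [0, 0, 0.5], [0, 0, 0]]' --gripper '[6, 6, 6, 6, 6, 6, 6, 6, 6, 6, 6]' --squeeze 15

```text
time_s: 4.4
tool_pos: [0.6624, -0.0855, 0.1291]
tool_rot: [-180.0, -0.1, 154.7]
force: [-0.2, 0.1, -0.6]
grip_width: 0.0598
grasp_force: 0.0
```

Run:
```python
from h import *
s=telemetry.get_obs(); print(s["tool_pos"],s["tool_rot"],s["time_s"],s["force"])
p=eyes.read_camera("wrist"); save(p,'w2.png')
h=cv2.cvtColor(p["pixels"],cv2.COLOR_RGB2HSV); m=cv2.inRange(h,(100,120,60),(130,255,255))
n,l,st,ce=cv2.connectedComponentsWithStats(m)
for i in range(1,n):
    if st[i,4]>100: print(ce[i].round(1),st[i],atz(p,ce[i],.079).round(4))
o,M=cam(p); T=np.array(s["tool_pos"])
for q in ([*T],[T[0],T[1],.079],[.664,-.0925,.079],[.664,-.0925,.096],[.664,-.0925,.062]): 
    print(q,cv2.projectPoints(np.array([q]),cv2.Rodrigues(M.T)[0],-M.T@o,np.array(p["mtx"]),np.array(p["D"]))[0].ravel())
```

```text
[ 0.66243131 -0.08554835  0.12908875] [-1.79953907e+02 -1.05688962e-01  1.54695503e+02] 4.4 [-0.20333233  0.09660213 -0.62938237]
[249.4 147.5] [214 143  69  15 121] [ 0.624  -0.0694  0.079 ]
[245.7 212.3] [ 223  187   47   53 1888] [ 0.6643 -0.0913  0.079 ]
[np.float64(0.6624313067112564), np.float64(-0.08554835325631277), np.float64(0.12908875112254867)] [252.06067614 233.96871674]
[np.float64(0.6624313067112564), np.float64(-0.08554835325631277), 0.079] [252.03317346 206.76029079]
[0.664, -0.0925, 0.079] [244.07116632 212.6785354 ]
[0.664, -0.0925, 0.096] [243.48500004 220.96491329]
[0.664, -0.0925, 0.062] [244.58099968 205.46855691]
```

View pics/w2.png

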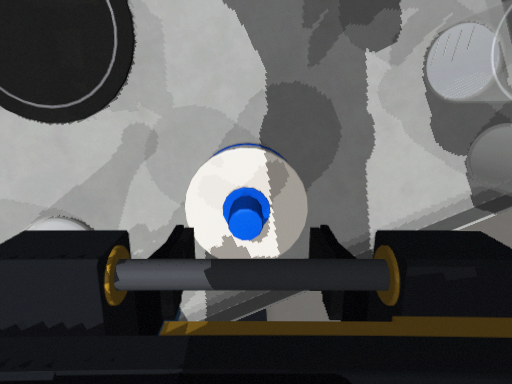

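The knob shows at px (246,212) and the flange centre at (246,205). That puts the knob at about (0.664, -0.0915), with the rack clear of the gripper. I'll correct by (-0.4, -0.47) cm, go down and grip.

drive_tool --angular '[[0, 0, 0], [0, 0, 0], [0, 0, 0], [0, 0, 0], [0, 0, 0], [0, 0, 0], [0, 0, 0], [0, 0, 0], [0, 0, 0], [0, 0, 0], [0, 0, 0], [0, 0, 0], [0, 0, 0], [0, 0, 0]]' --delta_pos '[[-0.4, -0.47, 0], [0, 0, 0.9], [0, 0, 0.9], [0, 0, 0.9], [0, 0, 0.9], [0, 0, 0.6], [0, 0, 0.4], [0, 0, 0.3], [0, 0, 0], [0, 0, 0], [0, 0, 0], [0, 0, 0], [0, 0, 0], [0, 0, 0]]' --gripper '[6, 6, 6, 6, 6, 6, 6, 6, 6, 4, 3, 2, 1.5, 1.5]' --squeeze 15

```text
time_s: 5.85
tool_pos: [0.6648, -0.0915, 0.0816]
tool_rot: [180.0, 0.0, 154.7]
force: [0.0, -0.2, -0.8]
grip_width: 0.028
grasp_force: 0.0
```

drive_tool --angular '[[0, 0, 0], [0, 0, 0], [0, 0, 0], [0, 0, 0], [0, 0, 0], [0, 0, 0], [0, 0, 0]]' --delta_pos '[[0, 0, 0], [0, 0, 0], [0, 0, 0], [0, 0, 0], [0, 0, 0], [0, 0, 0], [0, 0, 0]]' --gripper '[1.5, 1.5, 1.5, 1.5, 1.5, 1.5, 1.5]' --squeeze 20

```text
time_s: 6.55
tool_pos: [0.6648, -0.0915, 0.0816]
tool_rot: [180.0, 0.0, 154.7]
force: [-0.0, -0.3, 1.2]
grip_width: 0.0218
grasp_force: 20.0
```

drive_tool --angular '[[0, 0, 0], [0, 0, 0], [0, 0, 0], [0, 0, 0], [0, 0, 0], [0, 0, 0], [0, 0, 0], [0, 0, 0], [0, 0, 0]]' --delta_pos '[[0, 0, -0.3], [0, 0, -0.4], [0, 0, -0.6], [0, 0, -0.9], [0, 0, -1.2], [0, 0, -1.2], [0, 0, -1.2], [0, 0, -1.2], [0, 0, 0]]' --gripper '[1.5, 1.5, 1.5, 1.5, 1.5, 1.5, 1.5, 1.5, 1.5]'

```text
time_s: 7.45
tool_pos: [0.6661, -0.0919, 0.1543]
tool_rot: [179.9, 0.2, 154.7]
force: [-0.3, 0.5, -1.1]
grip_width: 0.022
grasp_force: 20.0
```

Run:
```python
from h import *
s=telemetry.get_obs(); print(s["tool_pos"],s["tool_rot"],s["time_s"],s["force"],s["grip_width"],s["grasp_force"])
p=eyes.read_camera("wrist"); save(p,'w3.png')
h=cv2.cvtColor(p["pixels"],cv2.COLOR_RGB2HSV); m=cv2.inRange(h,(0,0,0),(180,255,70))
n,l,st,ce=cv2.connectedComponentsWithStats(m)
for i in range(1,n):
    if st[i,4]>1500: print(ce[i].round(1),st[i],atz(p,ce[i],.004).round(4))
```

```text
[ 0.66614108 -0.09186356  0.15425074] [179.90539361   0.22294918 154.69139811] 7.45 [-0.27104017  0.52418705 -1.0890816 ] 0.0220321652995307 19.999855756759644
[63.7 42.8] [    0     0   128    97 10700] [ 0.4879 -0.1907  0.004 ]
[93.5 73.7] [   0    0  148  114 3307] [ 0.5202 -0.1812  0.004 ]
[259.9 312.4] [    0   225   512   159 57603] [ 0.8112 -0.15    0.004 ]
```

View pics/w3.png

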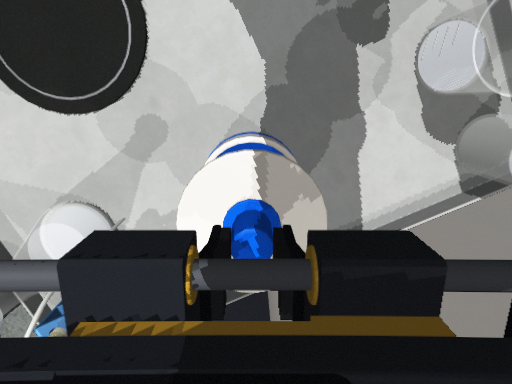

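drive_tool --angular '[[0, 0, 0], [0, 0, 0], [0, 0, 0], [0, 0, 0], [0, 0, 0], [0, 0, 0], [0, 0, 0], [0, 0, 0], [0, 0, 0], [0, 0, 0], [0, 0, 0], [0, 0, 0], [0, 0, 0], [0, 0, 0], [0, 0, 0], [0, 0, 0]]' --delta_pos '[[1.0, -0.5, 0], [2, -1, 0], [2.2, -1.0, 0], [2.2, -1.0, 0], [2.2, -1.0, 0], [2.2, -1.0, 0], [2.2, -1.0, 0], [2.2, -1.0, 0], [1.1, -0.7, 0], [-0.7, -1.5, 0], [-0.8, -1.7, 0], [-0.8, -1.7, 0], [-0.8, -1.7, 0], [-0.6, -1.3, 0], [-0.3, -0.6, 0], [0, 0, 0]]' --gripper '[1.5, 1.5, 1.5, 1.5, 1.5, 1.5, 1.5, 1.5, 1.5, 1.5, 1.5, 1.5, 1.5, 1.5, 1.5, 1.5]'

```text
time_s: 9.1
tool_pos: [0.4726, -0.1864, 0.1511]
tool_rot: [-180.0, -0.0, 154.6]
force: [-0.2, 0.3, -1.6]
grip_width: 0.0216
grasp_force: 20.0
```

Run:
```python
from h import *
s=telemetry.get_obs(); print(s["tool_pos"],s["tool_rot"],s["time_s"],s["force"],s["grip_width"],s["grasp_force"])
p=eyes.read_camera("wrist"); 
o,M=cam(p);im=p["pixels"].copy()
a=np.linspace(0,6.283,73)
def pr(q): return cv2.projectPoints(np.array(q,float).reshape(-1,3),cv2.Rodrigues(M.T)[0],-M.T@o,np.array(p["mtx"]),np.array(p["D"]))[0].reshape(-1,2)
q=pr([[.474+.075*np.cos(t),-.187+.075*np.sin(t),.004] for t in a])
cv2.polylines(im,[q.astype(np.int32)],True,(255,0,0),1)
p["pixels"]=im; save(p,'w4.png')
```

```text
[ 0.4726277  -0.18638154  0.15110549] [-1.79977922e+02 -3.06158838e-02  1.54586659e+02] 9.1 [-0.19407728  0.26820035 -1.63919545] 0.0216495200198071 19.99970555305481
```

View pics/w4.png

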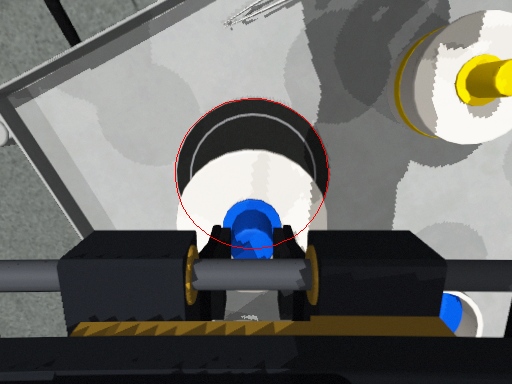

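The red circle at (0.474, -0.187) fits the mat's edge, and the lid hangs centred in the pads. I'm lowering it now.

drive_tool --angular '[[0, 0, 0], [0, 0, 0], [0, 0, 0], [0, 0, 0], [0, 0, 0], [0, 0, 0], [0, 0, 0], [0, 0, 0], [0, 0, 0], [0, 0, 0], [0, 0, 0], [0, 0, 0], [0, 0, 0], [0, 0, 0]]' --delta_pos '[[-0.15, 0, 0.8], [0, 0, 1.5], [0, 0, 1.5], [0, 0, 1.5], [0, 0, 1.5], [0, 0, 1.5], [0, 0, 1.0], [0, 0, 0.6], [0, 0, 0.4], [0, 0, 0.3], [0, 0, 0.2], [0, 0, 0.2], [0, 0, 0.2], [0, 0, 0]]' --gripper '[1.5, 1.5, 1.5, 1.5, 1.5, 1.5, 1.5, 1.5, 1.5, 1.5, 1.5, 1.5, 1.5, 1.5]'

```text
time_s: 10.55
tool_pos: [0.4744, -0.1863, 0.0394]
tool_rot: [180.0, -0.0, 154.7]
force: [-0.2, 0.7, -1.5]
grip_width: 0.0216
grasp_force: 20.0
```

drive_tool --angular '[[0, 0, 0], [0, 0, 0], [0, 0, 0], [0, 0, 0]]' --delta_pos '[[0, 0, 0.1], [0, 0, 0.1], [0, 0, 0.1], [0, 0, 0]]' --gripper '[1.5, 1.5, 1.5, 1.5]'

```text
time_s: 10.95
tool_pos: [0.4743, -0.1862, 0.0363]
tool_rot: [180.0, -0.0, 154.7]
force: [-0.6, -0.1, -1.0]
grip_width: 0.0217
grasp_force: 20.0
```

drive_tool --angular '[[0, 0, 0], [0, 0, 0], [0, 0, 0]]' --delta_pos '[[0, 0, 0.05], [0, 0, 0.05], [0, 0, 0]]' --gripper '[1.5, 1.5, 1.5]'

```text
time_s: 11.25
tool_pos: [0.4745, -0.1863, 0.0355]
tool_rot: [180.0, 0.0, 154.7]
force: [-0.4, -0.5, -0.4]
grip_width: 0.0217
grasp_force: 20.0
```

drive_tool --angular '[[0, 0, 0], [0, 0, 0], [0, 0, 0]]' --delta_pos '[[0, 0, 0.05], [0, 0, 0], [0, 0, 0]]' --gripper '[1.5, 1.5, 1.5]'

```text
time_s: 11.55
tool_pos: [0.4746, -0.1863, 0.0354]
tool_rot: [180.0, 0.0, 154.7]
force: [-2.6, 0.0, 4.8]
grip_width: 0.022
grasp_force: 20.0
```

Contact. I'll release it slowly, then go straight up.

drive_tool --angular '[[0, 0, 0], [0, 0, 0], [0, 0, 0], [0, 0, 0], [0, 0, 0], [0, 0, 0], [0, 0, 0], [0, 0, 0], [0, 0, 0], [0, 0, 0], [0, 0, 0], [0, 0, 0], [0, 0, 0], [0, 0, 0], [0, 0, 0], [0, 0, 0], [0, 0, 0]]' --delta_pos '[[0, 0, 0], [0, 0, 0], [0, 0, 0], [0, 0, 0], [0, 0, 0], [0, 0, 0], [0, 0, 0], [0, 0, -0.5], [0, 0, -1], [0, 0, -2], [0, 0, -2], [0, 0, -2], [0, 0, -2], [0, 0, -2], [0, 0, -2], [0, 0, -2], [0, 0, 0]]' --gripper '[2.6, 3, 3.5, 4, 5, 5, 5, 5, 5, 5, 5, 5, 5, 5, 5, 5, 5]'

```text
time_s: 13.25
tool_pos: [0.4763, -0.1872, 0.1935]
tool_rot: [179.9, 0.3, 154.7]
force: [0.2, -0.2, 0.2]
grip_width: 0.0497
grasp_force: 0.0
```

Run:
```python
from h import *
p=eyes.read_camera("wrist"); 
o,M=cam(p);im=p["pixels"].copy()
a=np.linspace(0,6.283,73)
for r,z in((.075,.004),(.047,.016)):
    q=cv2.projectPoints(np.array([[.474+r*np.cos(t),-.187+r*np.sin(t),z] for t in a]),cv2.Rodrigues(M.T)[0],-M.T@o,np.array(p["mtx"]),np.array(p["D"]))[0].reshape(-1,2)
    cv2.polylines(im,[q.astype(np.int32)],True,(255,0,0),1)
t=eyes.read_camera("top")
x=np.hstack([im,t["pixels"]]); cv2.imwrite('pics/f.png',cv2.resize(x,(800,300))[:,:,::-1])
```

```text
(no output)
```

View pics/f.png

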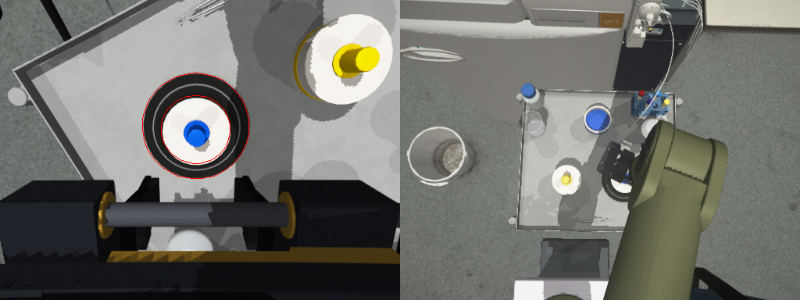

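The lid lies knob up, centred on the mat: its outline matches the circle around px (195,131). In the top view the jar stands open where it was, and the yellow-knob jar is untouched.

```bash
python3 -c "
from cell import env; print(env.sign_off())"
```

```text
the job is handed in; nothing more can be done
None
```

The blue-knob lid is off and resting knob up in the middle of the mat, released; the blue jar is where it was, the yellow-knob jar is still closed and in place, and the job is handed in at about 13.5 s of the 38 s allowed.

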